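Find the full sample canister by its weight and set it in the balance

TASK

Only one of the three look-alike canisters in the sloping rack is full: lift them to feel which is the heaviest, and set that one upright on the pan of the balance, inside its shield; any other you lift goes back into its own place in the rack. Then put the cover on the shield so that it sits fully down and level. Do not drop anything, and leave the other things on the bench where they are.

Things in the scene. Friction and masses are not known exactly. Their poses are not given: they have to be found in the camera images.
- can_a: one of three look-alike metal sample canisters in the sloping rack: body 42 mm across, 66 mm long, then a black cap 45 mm across, 24 mm long; 90 mm in all. Origin: centre of its underside, z up its length. It leans 25 degrees, top away from the robot, against the rack's back plate. Full: 255 to 345 g, empty: 85 to 115 g; this cannot be seen
- can_b: another of three look-alike metal sample canisters in the sloping rack: body 42 mm across, 66 mm long, then a black cap 45 mm across, 24 mm long; 90 mm in all. Origin: centre of its underside, z up its length. It leans 25 degrees, top away from the robot, against the rack's back plate. Full: 255 to 345 g, empty: 85 to 115 g; this cannot be seen
- can_c: another of three look-alike metal sample canisters in the sloping rack: body 42 mm across, 66 mm long, then a black cap 45 mm across, 24 mm long; 90 mm in all. Origin: centre of its underside, z up its length. It leans 25 degrees, top away from the robot, against the rack's back plate. Full: 255 to 345 g, empty: 85 to 115 g; this cannot be seen
- rack: fixed rack, 245 mm wide along its y; origin on the table under its middle, x level, away from the robot, turned up to 0.25 rad. 3 pockets at y -85, 0, 85 mm, tilted back 25 degrees, floor centre 30 mm up at x 0. Along the canister the back plate rises 55 mm, thin cheeks 4 mm off either side of it (in y) rise 28 mm; robot side open
- balance: fixed laboratory balance, 190 mm (its x) by 170 mm (its y), top at 60 mm, with a clear square draught shield standing on it, open at the top. Origin on the table under its middle; its x axis points away from the robot, turned at most 0.3 rad
- pan (a point): centre of the top of the balance's round weighing pan, 92 mm across, 70 mm above the table, in the middle of the shield; axes as the balance's
- shield_rim (a point): centre of the shield's open mouth at the height of its rim, 178 mm above the table. The mouth is 130 mm square inside, sides along the balance's x and y, walls 4 mm thick, rim 108 mm above the pan
- cover: loose cover of the shield, flat on the table, 200 g. Origin: centre of its underside. Lip 122 mm square (z 0 to 6 mm) that goes into the mouth with 4 mm to spare all round; plate 142 mm square (z 6 to 11) that rests on the rim; bar handle 60 mm along x, 14 mm thick in y, z 11 to 45. Fully on, its origin is 6 mm below the rim; any quarter turn will do
- marker: bystander: highlighter lying flat, 115 x 24 x 16 mm; leave it alone. Origin: centre of its underside
- dish: bystander: small white ceramic dish, 70 mm across, 20 mm high; leave it alone. Origin: centre of its underside
- amber_bottle: bystander: squat amber bottle, 56 mm across, 110 mm high; leave it alone. Origin: centre of its underside
- clear_bottle: bystander: clear bottle with cap, 72 mm across, 140 mm high; leave it alone. Origin: centre of its underside
- beaker: bystander: open glass beaker, 64 mm across, 85 mm high; leave it alone. Origin: centre of its underside
- ruler: bystander: short flat ruler, 160 x 30 x 4 mm; leave it alone. Origin: centre of its underside
- vial: bystander: small glass vial, 26 mm across, 50 mm high; leave it alone. Origin: centre of its underside
Things that resemble listed ones, but are neither listed nor needed, are in the scene too. Leave any blue or red look-alike of the can_c alone.

How it is judged:
On the way, in this order (a step that is already met when the one before it is completed fails the run):
1. the full canister stands upright on the pan, let go (((horizontal distance between can_a and pan below 0.03 m and z of can_a in the frame of pan between -0.004 and 0.004 m and angle between can_a's own z axis and vertical below 0.05 rad and contact force between can_a and the fingers below 0.1 N and linear speed of can_a below 0.02 m/s and contact force between can_a and balance above 1.8 N) or (horizontal distance between can_b and pan below 0.03 m and z of can_b in the frame of pan between -0.004 and 0.004 m and angle between can_b's own z axis and vertical below 0.05 rad and contact force between can_b and the fingers below 0.1 N and linear speed of can_b below 0.02 m/s and contact force between can_b and balance above 1.8 N) or (horizontal distance between can_c and pan below 0.03 m and z of can_c in the frame of pan between -0.004 and 0.004 m and angle between can_c's own z axis and vertical below 0.05 rad and contact force between can_c and the fingers below 0.1 N and linear speed of can_c below 0.02 m/s and contact force between can_c and balance above 1.8 N))), for 0.2 s.
2. the cover sits level on the shield, let go (horizontal distance between cover and shield_rim below 0.009 m and z of cover in the frame of shield_rim between -0.009 and -0.003 m and angle between cover's own z axis and vertical below 0.03 rad and contact force between cover and the fingers below 0.1 N), for 0.2 s.
At the end, for the whole second after the job is handed in: Full canister (it loads the balance with over 1.8 N) upright on the pan (within 30 mm of centre, 4 mm in height, 0.05 rad); cover fully down (9 mm sideways, 3 mm in height, 0.03 rad); both empties in their own pockets within 15 mm of their starts, leaning 0.34 to 0.54 rad; all released and at rest (all of step 2 and linear speed of cover below 0.02 m/s and ((horizontal distance between can_a and pan below 0.03 m and z of can_a in the frame of pan between -0.004 and 0.004 m and angle between can_a's own z axis and vertical below 0.05 rad and contact force between can_a and the fingers below 0.1 N and linear speed of each of can_a, can_b, can_c below 0.02 m/s and contact force between can_a and balance above 1.8 N and distance of each of can_b, can_c from where it was at the start of the episode below 0.015 m and angle between can_b's own z axis and vertical between 0.34 and 0.54 rad and angle between can_c's own z axis and vertical between 0.34 and 0.54 rad) or (horizontal distance between can_b and pan below 0.03 m and z of can_b in the frame of pan between -0.004 and 0.004 m and angle between can_b's own z axis and vertical below 0.05 rad and contact force between can_b and the fingers below 0.1 N and linear speed of each of can_b, can_a, can_c below 0.02 m/s and contact force between can_b and balance above 1.8 N and distance of each of can_a, can_c from where it was at the start of the episode below 0.015 m and angle between can_a's own z axis and vertical between 0.34 and 0.54 rad and angle between can_c's own z axis and vertical between 0.34 and 0.54 rad) or (horizontal distance between can_c and pan below 0.03 m and z of can_c in the frame of pan between -0.004 and 0.004 m and angle between can_c's own z axis and vertical below 0.05 rad and contact force between can_c and the fingers below 0.1 N and linear speed of each of can_c, can_a, can_b below 0.02 m/s and contact force between can_c and balance above 1.8 N and distance of each of can_a, can_b from where it was at the start of the episode below 0.015 m and angle between can_a's own z axis and vertical between 0.34 and 0.54 rad and angle between can_b's own z axis and vertical between 0.34 and 0.54 rad))); the robot touches nothing.
It fails at once if a canister or the cover is dropped (over 0.5 m/s out of the fingers) ((contact force between can_a and the fingers below 0.05 N and linear speed of can_a above 0.5 m/s) or (contact force between can_b and the fingers below 0.05 N and linear speed of can_b above 0.5 m/s) or (contact force between can_c and the fingers below 0.05 N and linear speed of can_c above 0.5 m/s) or (contact force between cover and the fingers below 0.05 N and linear speed of cover above 0.5 m/s)).
It fails at once if a bystander is moved more than 40 mm (distance of any of marker, dish, amber_bottle, clear_bottle, beaker, ruler, vial from where it was at the start of the episode above 0.04 m).
It also fails if it takes over 72 s, if anything falls off the work surface, if the arm or the gripper's body presses on something with over 40 N, if the wrist force passes 120 N, or if a joint passes its speed limit or range.

ROBOT

A 6-joint arm with a two-finger parallel gripper is mounted at the origin on the work surface. World frame = base frame: x ahead of the robot, y to its left, z up, the work surface at z = 0. Lengths are in m, angles in rad, forces in N, time in s.
With the tool pointing down it reaches from about 0.325 to 0.9 m from the base axis. Payload 3.5 kg.
Tool frame: the origin (TCP) lies between the finger pads; the fingertips stand 17 mm ahead of it and the grasp point (between the pads) lies 2 mm behind it (tips_ahead is the distance from the TCP to the fingertips, in m); z points along the fingers, y is the line along which they close (so a half turn about z gives the same grasp; the last joint's range is limited). The gripper opens to 85 mm and grips with 20 to 120 N. Pads are 22 mm wide; open, the fingers measure 114 mm over their backs; the gripper's body (76 mm by 85 mm) begins 54 mm behind the grasp point. The pads swing forward as they close: fully open they stand 13 mm farther back than shut.
Start: joints at [1.033, 0.276, -0.026, 1.268, 0, 1.467], TCP at [0.263, 0.567, 0.248] pointing down, gripper open.
Joint ranges: [-3.12, 3.12], [-0.85, 1.88], [-1.08, 1.24], [-1.95, 2.15], [-1.57, 1.53], [-3.14, 3.14]. Speed limits (rad/s): [2.57, 2.57, 3.14, 3.14, 3.14, 3.14].

INTERFACE

Orientations are given as a rotation vector (axis times angle).
In Python, from workcell import observe, read_camera, camera_model, hand_in, tips_ahead gives the robot as it stands.
- The arm moves only by the tool arm_command, never from a script. Its argument "plan" is text: rows parted by semicolons, each of 7 numbers parted by spaces: the opening, from 0 (shut) to 1 (fully open), then the shift along the world's x, y, z in mm, then the turn, a rotation vector about the world's x, y, z in degrees. A call has 1 to 5 rows; each row is the pose to reach, as a shift and turn from the pose commanded when the call began; what a row does not reach only later rows make up. A row lasts 1/8 s, in which the tool goes at most 62.5 mm and 10.7 degrees, less where a joint would pass 70% of its speed; a pose out of reach is approached as far as the arm can. A call with a gripper value outside its range is refused whole. The fingers move at their own pace and stop on an object; "squeeze" is the grip in N (left out, the last holds). Time passes only in rows, so rows that repeat a pose let the fingers close. It gives the time, the measured TCP pose, the force, the opening and the grip force at its end, in the units of the state.
- observe(): the state, without advancing time (a new reading comes with each control period).
- read_camera(name): name is "side" or "top" or "wrist"; returns (picture, depth): 480x640x3 uint8, red, green, blue; 480x640 float32, m along the optical axis (not along the pixel's ray), 0 where there is no reading.
- camera_model(name): a dict with "mtx" (3x3 intrinsics, pixels), "rvec" (rotation vector, rad) and "tvec" (3), from world to camera coordinates, as OpenCV has them. Camera axes: x right, y down, z forward; pixel columns grow to the right and rows downward; lengths in m; the calibration is good to about 2 mm. A picture is of the moment at which its call begins: read the wrist's pose just before it. camera_model takes no time and is no camera call; for the wrist camera it gives the pose at the moment of the call.
- hand_in(): hands the job in; it is judged then, once.
The state is a dict: "t": time; "qpos": joint angles; "joint_vel": joint speeds; "joint_torque": joint torques, N m; "position": TCP position; "orientation": TCP orientation; "force": force on the tool from outside, world axes, zero at the start; "moment": the same for the moment, N m; "finger_gap": finger opening in m; "finger_force": force on a finger pad.
Only numpy, scipy, OpenCV 4.12 (cv2) and the standard library are available. Lean on these libraries where they do the work, as an engineer would, in place of code of your own. Each camera call takes 0.05 s, during which the arm holds its last target. There are 200 camera calls.

## Working session

There is one attempt and no reset: what is moved stays moved. The work goes in short steps, Python scripts to look and compute and a tool call to move; the robot and the scene stay as the last step left them, time stands still between calls to the robot, and variables do not carry over. Pictures are saved under pics/ and viewed, at most 10 in all, crops included, and the job is handed in when it is done.

Besides the shell and the picture viewer there is one more tool, called after "Request:" as name(argument=value, ...), one argument or row to a line, values as JSON. arm_command: Moves the arm, as the interface text tells. Its arguments: {"type":"object","properties":{"plan":{"type":"string"},"squeeze":{"type":"number"}},"required":["plan"]}

```bash
mkdir -p pics; cat > h.py <<'E'
import numpy as np, cv2
from workcell import *
def world(name,depth,cm=None):
    cm=cm or camera_model(name); K=np.array(cm["mtx"]); R=cv2.Rodrigues(np.array(cm["rvec"],float))[0]; t=np.array(cm["tvec"],float).ravel()
    v,u=np.mgrid[0:480,0:640]
    c=np.stack([(u-K[0,2])/K[0,0]*depth,(v-K[1,2])/K[1,1]*depth,depth],-1)
    return (c-t)@R
E
python3 - <<'E'
from h import *
for n in ["top","side"]:
    p,d=read_camera(n); cm=camera_model(n); np.savez(n+"0.npz",p=p,d=d)
    cv2.imwrite(f"pics/{n}0.png",p[:,:,::-1]); print(n,cm, (d==0).mean())
print(observe())
E
```

```text
top {'mtx': array([[531.87401849,   0.        , 320.71967298],
       [  0.        , 531.87401849, 237.84317784],
       [  0.        ,   0.        ,   1.        ]]), 'rvec': array([ 2.15290429, -2.14214774,  0.13913315]), 'tvec': array([0.07742459, 0.54979458, 1.59257943])} 0.0039029947916666666
side {'mtx': array([[438.75777122,   0.        , 316.49200246],
       [  0.        , 438.75777122, 241.86380861],
       [  0.        ,   0.        ,   1.        ]]), 'rvec': array([ 2.20402446, -0.4651536 ,  0.23732848]), 'tvec': array([-0.45116087,  0.29289577,  0.84103588])} 0.003896484375
{'t': 0.1, 'qpos': array([ 1.03259455e+00,  2.77065353e-01, -2.77283774e-02,  1.26799657e+00,
        1.07165691e-05,  1.46740053e+00]), 'joint_vel': array([-0.00022055, -0.00163843,  0.00341407, -0.00035213,  0.00055242,
       -0.0012019 ]), 'joint_torque': array([-5.19036803e-04, -4.46707964e+01,  2.96128839e+01,  8.44816561e-03,
       -1.04842698e-04, -9.70525207e-06]), 'position': array([0.26293464, 0.56627206, 0.24727349]), 'orientation': array([-6.77486077e-01, -3.06701715e+00,  2.96643116e-03]), 'force': array([ 0.33276946, -0.14658783, -0.51998575]), 'moment': array([-0.00730024, -0.00030951, -0.04262604]), 'finger_force': 0.0, 'finger_gap': 0.0852720752135986}
```

View pics/top0.png

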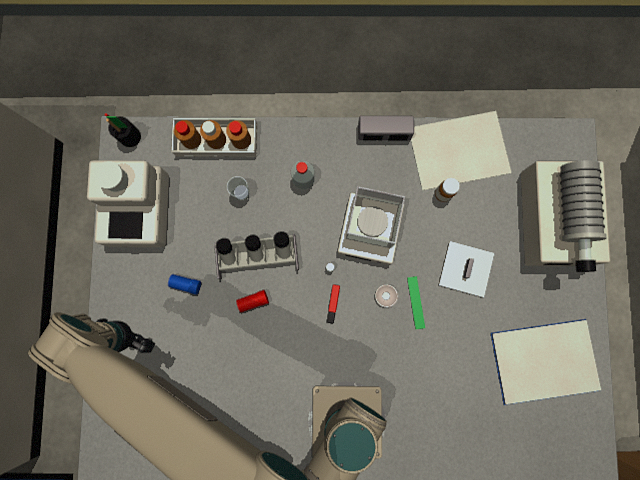

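View pics/side0.png

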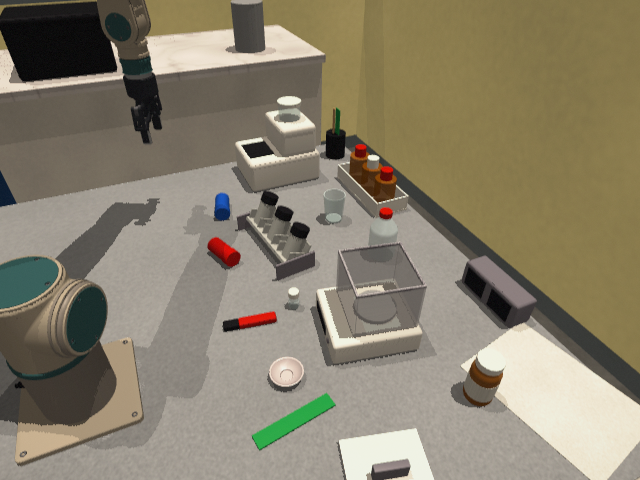

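The top view shows the three canisters with black caps upright in the rack at (224,247), (253,242) and (282,240). The blue (184,284) and red (252,300) look-alikes lie on the table, so they aren't the ones meant. The balance and shield are at (372,222), and the cover is the white square with a grey bar at (467,269).

```bash
python3 - <<'E'
from h import *
z=np.load("top0.npz"); p,d=z["p"].astype(int),z["d"]; W=world("top",d)
def box(u0,v0,u1,v1):
    m=np.zeros(d.shape,bool); m[v0:v1,u0:u1]=1; return m&(d>0)
tbl=box(330,340,480,380); print("table z",np.median(W[tbl][:,2]))
# caps
yaw=0
caps=[(224,247),(253,242),(282,240)]
for it in range(3):
    n=np.array([np.sin(np.radians(25))*np.cos(yaw),np.sin(np.radians(25))*np.sin(yaw),np.cos(np.radians(25))]); C=[]
    for u,v in caps:
        m=box(u-13,v-14,u+14,v+14)&(p.max(-1)<70)&(W[...,2]>.07)&(W[...,2]<.14)
        q=W[m]; s=q@n; top=np.percentile(s,97); q=q[s>top-.004]
        (cx,cy),(w,h),a=cv2.minAreaRect(q[:,:2].astype(np.float32)*1000)
        C.append(np.r_[cx/1000,cy/1000,q[:,2].mean()]); 
        if it==2: print("cap",len(q),C[-1].round(4),round(w),round(h),q[:,2].min().round(3),q[:,2].max().round(3))
    C=np.array(C); e=C[0]-C[2]; yaw=np.arctan2(-e[0],e[1]); print("yaw",yaw,"spacing",np.linalg.norm(np.diff(C,axis=0),axis=1))
for c in C: print("origin",(c-.09*n).round(4))
def rect(m,name):
    q=W[m]; r=cv2.minAreaRect(q[:,:2].astype(np.float32)*1000); print(name,len(q),r,np.median(q[:,2]).round(4))
bx=box(330,175,412,275)
rect(bx&(W[...,2]>.168)&(W[...,2]<.19),"rim")
rect(bx&(W[...,2]>.055)&(W[...,2]<.064),"baltop")
rect(bx&(W[...,2]>.066)&(W[...,2]<.076),"pan")
bx=box(435,235,500,305)
rect(bx&(p.min(-1)>150)&(W[...,2]>.006)&(W[...,2]<.018),"cover")
rect(bx&(W[...,2]>.035)&(W[...,2]<.055),"handle")
# heights of surroundings along travel
for nme,b in dict(clearb=(290,155,318,198),beaker=(224,172,252,210),vial=(322,258,338,276),amber=(432,175,462,205)).items():
    q=W[box(*b)]; q=q[q[:,2]>.02]; print(nme,q.mean(0).round(3),q.max(0).round(3))
E
```

```text
table z 0.0005446580214765657
yaw 0.11757787260606833 spacing [0.08562022 0.08509434]
yaw 0.1159859282578052 spacing [0.08605294 0.08293316]
cap 59 [0.5195 0.3663 0.1159] 39 35 0.108 0.125
cap 49 [0.5313 0.281  0.1155] 34 39 0.107 0.125
cap 59 [0.5391 0.1985 0.1153] 35 36 0.107 0.126
yaw 0.1159859282578052 spacing [0.08605294 0.08293316]
origin [0.4817 0.3619 0.0344]
origin [0.4935 0.2766 0.0339]
origin [0.5013 0.1941 0.0337]
rim 356 ((597.9408569335938, -75.15288543701172), (138.47207641601562, 139.7627716064453), 78.14628601074219) 0.1775
baltop 1537 ((554.1922607421875, -63.277244567871094), (175.6591796875, 239.72003173828125), 77.14442443847656) 0.0601
pan 765 ((576.5460205078125, -70.8228759765625), (163.41070556640625, 178.79293823242188), 78.50218200683594) 0.0703
cover 1686 ((460.57537841796875, -369.7052917480469), (142.19284057617188, 142.14376831054688), 74.5025405883789) 0.012
handle 107 ((459.3603515625, -367.9184875488281), (16.031784057617188, 59.78373718261719), 73.56604766845703) 0.0457
clearb [0.735 0.136 0.098] [0.78  0.172 0.15 ]
beaker [0.704 0.338 0.061] [0.732 0.365 0.093]
vial [0.46  0.053 0.048] [0.472 0.064 0.059]
amber [ 0.693 -0.298  0.09 ] [ 0.726 -0.276  0.121]
```

```bash
python3 -c "
import cv2
p=cv2.imread('pics/side0.png')[180:330,200:430]; q=cv2.imread('pics/top0.png')[175:305,160:500]
import numpy as np
a=cv2.resize(p,None,fx=2.2,fy=2.2,interpolation=2);b=cv2.resize(q,None,fx=2.3,fy=2.3*0.85,interpolation=2)
w=790;f=lambda i:np.pad(i,((0,0),(0,w-i.shape[1]),(0,0)))
c=np.vstack([f(a),f(b)])[:600];cv2.imwrite('pics/crop.png',c)"
```

```text
(no output)
```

View pics/crop.png

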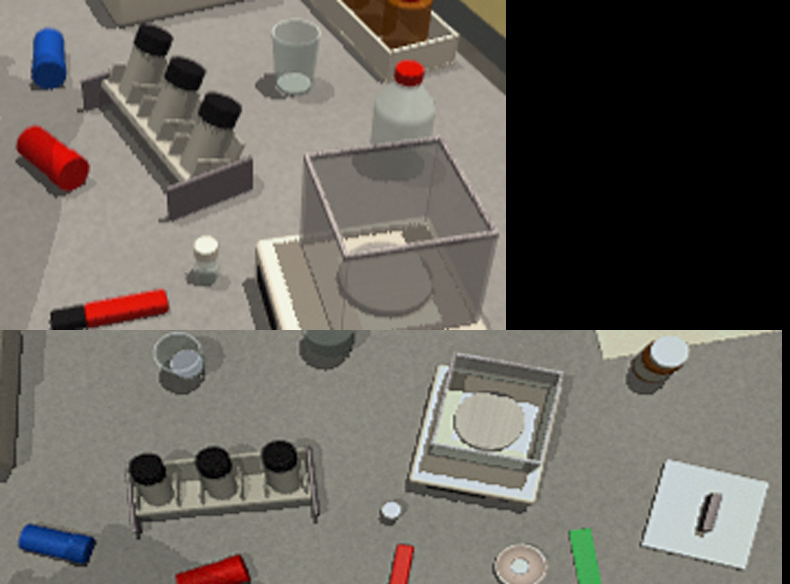

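The enlarged crop confirms it: three grey canisters with black caps in the tilted rack, clear of the lying red and blue ones. The geometry matches too: spacing about 85 mm, rim 138 mm across at z 0.178, cover 142 mm.

```bash
cat >> h.py <<'E'
from scipy.spatial.transform import Rotation as Ro
YAW=.116
n=np.array([np.sin(np.radians(25))*np.cos(YAW),np.sin(np.radians(25))*np.sin(YAW),np.cos(np.radians(25))])
def tool(psi,tilt=0):  # closing axis at 90deg+psi; tilted back by tilt about it (deg)
    return Ro.from_euler('z',psi)*Ro.from_euler('y',tilt,degrees=True)*Ro.from_euler('y',180,degrees=True)
def go(pos,R):
    o=observe(); r=(R*Ro.from_rotvec(o["orientation"]).inv()).as_rotvec(degrees=True)
    print("shift mm",((np.array(pos)-o["position"])*1000).round(1),"turn",r.round(2))
E
python3 - <<'E'
from h import *
g=np.array([.5195,.3663,.1159])-.016*n; print(g)
print([ (i,tips_ahead) for i in [0]])
go(g+.08*n,tool(YAW,25))
print(Ro.from_rotvec(observe()["orientation"]).as_matrix().round(2))
E
```

```text
[0.51278355 0.36551738 0.10139908]
[(0, 0.017)]
shift mm [ 283.4 -196.8  -73.4] turn [ 4.13 24.96 31.03]
[[-0.91  0.42 -0.  ]
 [ 0.42  0.91 -0.  ]
 [ 0.   -0.   -1.  ]]
```

Request:
arm_command(
  plan="0.8 57 -40 0 0.8 5 6.2; 0.8 113 -80 0 1.6 10 12.4; 0.8 170 -118 -15 2.5 15 18.6; 0.8 227 -158 -30 3.3 20 24.8; 0.8 283 -197 -45 4.1 25 31",
  squeeze=50,
)

```text
t: 0.72
position: [0.5183, 0.389, 0.2108]
orientation: [0.16, -2.698, 0.032]
force: [1.6, 1.0, -0.2]
finger_gap: 0.0683
finger_force: 0.0
```

Request:
arm_command(
  plan="0.8 0 0 0 0 0 0; 0.8 0 0 0 0 0 0",
)

```text
t: 0.98
position: [0.5166, 0.3902, 0.21]
orientation: [0.153, -2.699, 0.033]
force: [-0.4, 0.5, -0.7]
finger_gap: 0.0685
finger_force: 0.0
```

```bash
python3 - <<'E'
from h import *
g=np.array([.5195,.3663,.1159])-.016*n
go(g,tool(YAW,25)); go(g+.08*n,tool(YAW,25)); o=observe(); print(o["qpos"].round(2),o["force"],o["finger_gap"])
cm=camera_model("wrist"); p,d=read_camera("wrist"); np.savez("w1.npz",p=p,d=d); cv2.imwrite("pics/w1.png",p[:,:,::-1])
W=world("wrist",d,cm)
m=(p.max(-1)<70)&(W[...,2]>.08)&(W[...,2]<.14)
k,l,st,ce=cv2.connectedComponentsWithStats(m.astype(np.uint8))
for i in range(1,k):
    if st[i,4]>300:
        q=W[l==i]; s=q@n; top=np.percentile(s,95); f=(s>top-.004); qq=q[f]; print(st[i],top.round(4),qq.mean(0).round(4),cv2.minAreaRect((np.c_[qq@[-.1157,.9933,0],qq@np.cross([-.1157,.9933,0],n)]*1000).astype(np.float32)))
E
```

```text
shift mm [  -3.8  -24.7 -108.6] turn [-0.02 -0.14  0.15]
shift mm [ 29.8 -20.7 -36.1] turn [-0.02 -0.14  0.15]
[0.48 0.61 0.32 1.69 0.15 0.34] [-0.38501549  0.45130368 -0.69447406] 0.06852452935505597
[ 254  263   63   69 3434] 0.3386 [0.5171 0.367  0.1132] ((304.62744140625, 457.07586669921875), (44.069427490234375, 43.81015396118164), 15.6028413772583)
[  10  265   92   69 4336] 0.3389 [0.5376 0.1998 0.1131] ((135.53794860839844, 458.1697082519531), (43.321624755859375, 45.41383361816406), 39.4994010925293)
[ 132  264   75   69 3726] 0.3388 [0.5273 0.2831 0.1132] ((219.5392608642578, 457.3906555175781), (44.00413513183594, 44.06161880493164), 23.548095703125)
[ 623  367   17   72 1020] 0.3657 [0.572  0.6151 0.1037] ((544.5947265625, 536.0387573242188), (15.61849308013916, 11.137297630310059), 83.1597900390625)
```

View pics/w1.png

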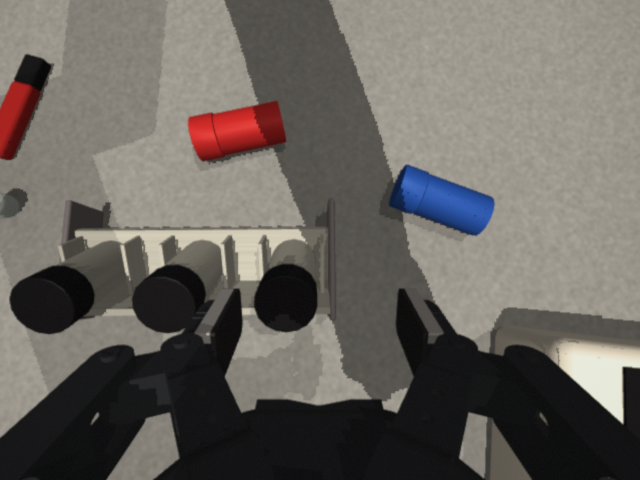

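The wrist view shows the caps at (285,297), (168,297) and (52,298), each measuring 44 mm across with tops at z 0.113, which is what they should be.

Request:
arm_command(
  plan="0.8 12 -10 -20 0 0 0.2; 0.8 24 -20.5 -46 0 0 0.3; 0.8 24 -20.5 -46 0 0 0.3; 0.8 12 -22 -72 0 0 0.3; 0.8 1 -23.2 -96 0 0 0.3",
)

```text
t: 1.65
position: [0.5173, 0.3673, 0.1148]
orientation: [0.163, -2.701, 0.034]
force: [0.3, 0.0, 0.1]
finger_gap: 0.068
finger_force: 0.0
```

```bash
python3 - <<'E'
from h import *
A=np.array([.5171,.3670,.1132])-.014*n
go(A,tool(.12,25)); print(observe()["force"])
E
```

```text
shift mm [ -6.1  -1.  -14.3] turn [-0.09 -0.01  0.  ]
[0.33072125 0.03013851 0.10711677]
```

Request:
arm_command(
  plan="0.8 -6 -1 -14.3 0 0 0; 0.8 -6 -1 -14.3 0 0 0; 0.3 -6 -1 -14.3 0 0 0; 0.3 -6 -1 -14.3 0 0 0; 0.3 -6 -1 -14.3 0 0 0",
  squeeze=50,
)

```text
t: 2.28
position: [0.5129, 0.3667, 0.1022]
orientation: [0.163, -2.703, 0.033]
force: [0.0, -0.5, 3.9]
finger_gap: 0.0435
finger_force: 51.2
```

Request:
arm_command(
  plan="0.3 0 0 0 0 0 0; 0.3 7 1 20 0 0 0; 0.3 15 2 38 0 0 0; 0.3 15 2 38 0 0 0; 0.3 15 2 38 0 0 0",
)

```text
t: 2.9
position: [0.5261, 0.368, 0.1378]
orientation: [0.163, -2.699, 0.035]
force: [-0.4, -0.3, -0.3]
finger_gap: 0.0438
finger_force: 51.0
```

Request:
arm_command(
  plan="0.3 0 0 0 0 0 0; 0.3 0 0 0 0 0 0; 0.3 0 0 0 0 0 0",
)

```text
t: 3.28
position: [0.5264, 0.3682, 0.1384]
orientation: [0.163, -2.7, 0.035]
force: [0.5, 0.9, -1.0]
finger_gap: 0.0437
finger_force: 51.0
```

```bash
python3 -c "
from h import *
o=observe();print(o['force'],o['moment'],o['position'],o['finger_gap'])
A=np.array([.5171,.3670,.1132])-.014*n
go(A,tool(.12,25))"
```

```text
[ 0.52306367  0.91002456 -1.01311204] [ 0.02046244 -0.53143878  0.00232197] [0.52638446 0.36818336 0.13844644] 0.04366033926952203
shift mm [-15.2  -1.9 -37.9] turn [-0.05 -0.06 -0.01]
```

```bash
cat >> h.py <<'E'
def weigh(k=10):
    L=[]
    for i in range(k):
        read_camera("wrist"); o=observe(); L.append(np.r_[o["force"],o["moment"],o["joint_torque"][1:4]])
    L=np.array(L); print("F,M,tau",L.mean(0).round(3),"sd",L.std(0).round(3))
E
python3 -c "
from h import *
weigh()"
```

```text
F,M,tau [-1.6200e-01 -9.4000e-02 -1.1020e+00  5.8000e-02 -5.1700e-01  3.0000e-03
 -5.9490e+01  2.5942e+01  2.9210e+00] sd [0.357 0.391 0.643 0.026 0.023 0.021 0.033 0.027 0.001]
```

Fz is −1.1 N, so this one is empty. I'm putting it back.

Request:
arm_command(
  plan="0.3 -7 -1 -18 0 0 0; 0.3 -12 -1.6 -30 0 0 0; 0.3 -15 -2 -37.3 0 0 0; 0.3 -15 -2 -37.3 0 0 0; 0.3 -15 -2 -37.3 0 0 0",
)

```text
t: 4.4
position: [0.5123, 0.3663, 0.1025]
orientation: [0.163, -2.702, 0.034]
force: [1.5, -0.9, 3.4]
finger_gap: 0.0437
finger_force: 51.2
```

Request:
arm_command(
  plan="0.8 0 0 0 0 0 0; 0.8 0 0 0 0 0 0; 0.8 0 0 0 0 0 0; 0.8 17 2 36 0 0 0; 0.8 34 4 72.5 0 0 0",
)

```text
t: 5.03
position: [0.5452, 0.3701, 0.174]
orientation: [0.163, -2.698, 0.036]
force: [1.0, 0.1, -0.3]
finger_gap: 0.0682
finger_force: 0.0
```

```bash
python3 -c "
from h import *
weigh(4)
cm=camera_model('wrist'); p,d=read_camera('wrist');W=world('wrist',d,cm)
m=(p.max(-1)<70)&(W[...,2]>.08)&(W[...,2]<.14)
k,l,st,ce=cv2.connectedComponentsWithStats(m.astype(np.uint8))
for i in range(1,k):
    if st[i,4]>300:
        q=W[l==i]; s=q@n; top=np.percentile(s,95); qq=q[s>top-.004]; print(st[i],top.round(4),qq.mean(0).round(4))
go(np.array([.5273,.2831,.1132])+.056*n,tool(.12,25))
"
```

```text
F,M,tau [ 1.2410e+00  2.5500e-01  6.5300e-01  7.4000e-02 -4.5800e-01 -1.0000e-03
 -5.5869e+01  2.3937e+01  2.8970e+00] sd [1.588 0.562 1.563 0.036 0.087 0.047 7.441 5.225 0.066]
[ 141  217   85   77 4770] 0.3388 [0.5275 0.2832 0.1131]
[   1  218   99   77 5631] 0.3389 [0.5378 0.1997 0.1129]
[ 281  218   73   76 4365] 0.3386 [0.5175 0.3664 0.1131]
shift mm [  5.5 -84.3  -9.4] turn [-0.05 -0.07 -0.01]
```

Request:
arm_command(
  plan="0.8 3 -42 0 0 0 0; 0.8 5.5 -84.3 -9 0 0 0; 0.8 5.5 -84.3 -9 0 0 0; 0.8 -7 -86 -37 0 0 0; 0.8 -18 -87 -62 0 0 0",
)

```text
t: 5.9
position: [0.5264, 0.2837, 0.1105]
orientation: [0.163, -2.699, 0.034]
force: [0.1, 0.2, -0.1]
finger_gap: 0.0685
finger_force: 0.0
```

```bash
python3 -c "
from h import *
go(np.array([.5275,.2832,.1132])-.0135*n,tool(.12,25))
"
```

```text
shift mm [-4.5 -1.1 -9.5] turn [-0.07 -0.11 -0.02]
```

Request:
arm_command(
  plan="0.8 -4.5 -1.1 -9.5 0 0 0; 0.8 -4.5 -1.1 -9.5 0 0 0; 0.3 -4.5 -1.1 -9.5 0 0 0; 0.3 -4.5 -1.1 -9.5 0 0 0; 0.3 -4.5 -1.1 -9.5 0 0 0",
)

```text
t: 6.52
position: [0.5244, 0.2825, 0.1037]
orientation: [0.163, -2.703, 0.033]
force: [1.1, -0.0, 3.4]
finger_gap: 0.0435
finger_force: 51.3
```

Request:
arm_command(
  plan="0.3 0 0 0 0 0 0; 0.3 7 1 20 0 0 0; 0.3 15 2 38 0 0 0; 0.3 15 2 38 0 0 0; 0.3 15 2 38 0 0 0",
)

```text
t: 7.15
position: [0.5374, 0.2839, 0.1392]
orientation: [0.162, -2.699, 0.035]
force: [-0.8, -0.0, -3.0]
finger_gap: 0.0435
finger_force: 51.5
```

```bash
python3 -c "
from h import *
weigh(6);weigh(8)"
```

```text
F,M,tau [ 3.7000e-02  3.1200e-01 -3.0530e+00  6.7000e-02 -7.0000e-01 -7.0000e-03
 -5.8062e+01  2.6067e+01  3.3140e+00] sd [0.503 0.186 0.295 0.027 0.018 0.027 0.219 0.168 0.006]
F,M,tau [ 7.8000e-02 -3.8000e-02 -2.9760e+00  7.7000e-02 -6.7200e-01 -2.1000e-02
 -5.7842e+01  2.5936e+01  3.3120e+00] sd [0.505 0.366 0.65  0.029 0.014 0.03  0.03  0.03  0.002]
```

Fz is −3.0 N, so the middle canister is the full one.

```bash
python3 -c "
from h import *
go([.598,-.075,.31],tool(-.207,0))"
```

```text
shift mm [  59.8 -359.1  169.5] turn [ -1.15 -25.1  -18.45]
```

Request:
arm_command(
  plan="0.3 6 0 30 0 0 0; 0.3 15 -10 80 0 0 0; 0.3 25 -40 125 0 -4 -3; 0.3 35 -80 169 -0.3 -10 -7; 0.3 42 -125 169 -0.6 -16 -11",
)

```text
t: 8.48
position: [0.5829, 0.1585, 0.3147]
orientation: [-0.117, -2.993, 0.012]
force: [0.9, -0.5, -3.1]
finger_gap: 0.0438
finger_force: 51.6
```

```bash
python3 -c "
from h import *
go([.598,-.075,.31],tool(-.207,0))"
```

```text
shift mm [  15.1 -233.5   -4.7] turn [-0.42 -8.39 -7.37]
```

Request:
arm_command(
  plan="0.3 4 -50 -1 -0.1 -3 -2; 0.3 8 -105 -2 -0.2 -5 -4; 0.3 12 -160 -4 -0.3 -7 -6; 0.3 15 -210 -4.7 -0.4 -8.4 -7.4; 0.3 15 -233.5 -4.7 -0.4 -8.4 -7.4",
)

```text
t: 9.1
position: [0.594, -0.0767, 0.3048]
orientation: [-0.326, -3.111, 0.001]
force: [-0.7, 1.3, -2.9]
finger_gap: 0.0435
finger_force: 51.8
```

Request:
arm_command(
  plan="0.3 0 0 0 0 0 0; 0.3 0 0 0 0 0 0",
)

```text
t: 9.35
position: [0.5947, -0.0737, 0.3047]
orientation: [-0.321, -3.112, -0.0]
force: [0.0, 0.6, -2.8]
finger_gap: 0.0435
finger_force: 51.8
```

```bash
python3 -c "
from h import *
go([.598,-.075,.31],tool(-.207,0))
cm=camera_model('wrist'); p,d=read_camera('wrist');W=world('wrist',d,cm)
cv2.imwrite('pics/w2.png',p[:,:,::-1]); np.savez('w2.npz',p=p,d=d,W=W)
m=(W[...,2]>.170)&(W[...,2]<.184)&(W[...,0]>.45)&(d>0)
q=W[m]; print(m.sum(),q.min(0),q.max(0),cv2.minAreaRect((q[:,:2]*1000).astype(np.float32)))
z=np.load('top0.npz'); Wt=world('top',z['d'])
m=(abs(Wt[...,2]-.07)<.005)&(np.hypot(Wt[...,0]-.598,Wt[...,1]+.075)<.06);m&=(abs(Wt[...,2]-.07)<.003)
q=Wt[m]; print('pan',m.sum(),np.percentile(q,[2,50,98],axis=0).round(4))
"
```

```text
shift mm [ 3.3 -1.3  5.3] turn [-0.08 -0.76 -0.07]
3540 [ 0.51435144 -0.15306913  0.17001177] [0.6593758  0.0068827  0.18138669] ((588.3986206054688, -73.07623291015625), (138.36236572265625, 122.78235626220703), 78.23004150390625)
pan 436 [[ 0.5573 -0.1177  0.0672]
 [ 0.5974 -0.0743  0.0702]
 [ 0.6411 -0.0351  0.0728]]
```

View pics/w2.png

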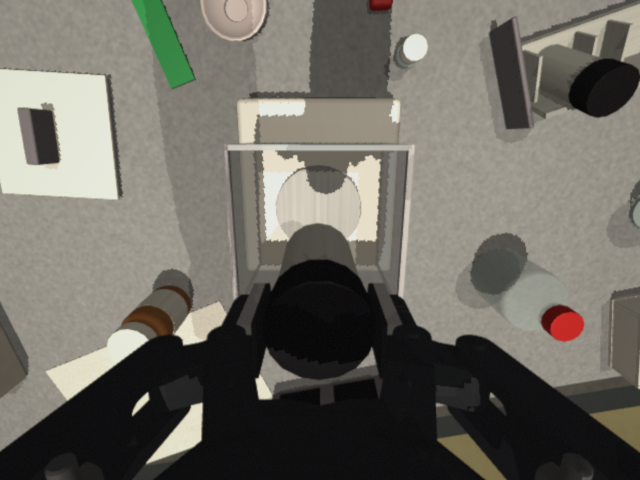

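The wrist view shows the canister hanging straight between the fingers, with the shield mouth at about (228–412, 148–300) below it and the pan at (318,205). Two views put the rim centre near (0.597,−0.075).

Request:
arm_command(
  plan="0.3 2.5 -0.8 -20 -0.1 -0.7 0; 0.3 2.5 -0.8 -55 -0.1 -0.7 0; 0.3 2.5 -0.8 -90 -0.1 -0.7 0; 0.3 2.5 -0.8 -120 -0.1 -0.7 0; 0.3 2.5 -0.8 -140 -0.1 -0.7 0",
)

```text
t: 10.02
position: [0.5967, -0.0734, 0.163]
orientation: [-0.319, -3.123, 0.001]
force: [0.1, -0.3, -2.9]
finger_gap: 0.0435
finger_force: 51.8
```

Request:
arm_command(
  plan="0.3 0 0 0 0 0 0; 0.3 0 0 0 0 0 0",
)

```text
t: 10.28
position: [0.5984, -0.0745, 0.1658]
orientation: [0.321, 3.124, -0.002]
force: [0.7, 0.1, -2.2]
finger_gap: 0.0434
finger_force: 51.8
```

```bash
python3 -c "
from h import *
go([.597,-.075,.150],tool(-.207,0)); weigh(2)"
```

```text
shift mm [ -1.4  -0.5 -15.8] turn [ 0.08  0.07 -0.13]
F,M,tau [ 3.2000e-01 -5.2400e-01 -2.5870e+00 -1.0000e-02  2.4000e-02 -3.2000e-02
 -4.4526e+01  2.8455e+01  3.4000e-02] sd [0.397 0.015 0.517 0.013 0.022 0.045 0.116 0.118 0.016]
```

Request:
arm_command(
  plan="0.3 -1 -0.5 -6 0 0 0; 0.3 -1 -0.5 -11 0 0 0; 0.3 -1 -0.5 -13 0 0 0; 0.3 -1 -0.5 -13 0 0 0; 0.3 -1 -0.5 -13 0 0 0",
)

```text
t: 11.0
position: [0.5967, -0.0757, 0.1519]
orientation: [0.323, 3.125, -0.002]
force: [-0.6, -0.5, -2.4]
finger_gap: 0.0438
finger_force: 52.0
```

Request:
arm_command(
  plan="0.3 0 0 -1 0 0 0; 0.3 0 0 -1 0 0 0; 0.3 0 0 -1 0 0 0",
)

```text
t: 11.38
position: [0.5969, -0.0757, 0.1511]
orientation: [0.323, 3.124, -0.002]
force: [-0.3, -0.8, -1.6]
finger_gap: 0.0434
finger_force: 52.1
```

Request:
arm_command(
  plan="0.3 0 0 -1 0 0 0; 0.3 0 0 -1 0 0 0; 0.3 0 0 -1 0 0 0",
)

```text
t: 11.75
position: [0.5972, -0.0758, 0.151]
orientation: [0.323, 3.123, -0.002]
force: [-2.9, 0.1, 5.6]
finger_gap: 0.0436
finger_force: 52.6
```

Request:
arm_command(
  plan="0.3 0 0 0.4 0 0 0; 0.65 0 0 0.5 0 0 0; 0.75 0 0 0.5 0 0 0; 0.75 0 0 0.5 0 0 0; 0.75 0 0 0.5 0 0 0",
)

```text
t: 12.38
position: [0.5966, -0.0756, 0.1501]
orientation: [-0.323, -3.125, 0.002]
force: [-0.2, 0.2, 0.4]
finger_gap: 0.064
finger_force: 0.0
```

Request:
arm_command(
  plan="0.75 0 0 10 0 0 0; 0.75 0 0 35 0 0 0; 0.75 0 0 80 0 0 0; 0.75 0 0 130 0 0 0; 0.75 0 -10 160 0 0 0",
)

```text
t: 13.0
position: [0.5977, -0.0855, 0.3145]
orientation: [0.321, 3.12, -0.003]
force: [0.2, -0.3, -0.8]
finger_gap: 0.0641
finger_force: 0.0
```

```bash
python3 -c "
from h import *
z=np.load('top0.npz')
cm=camera_model('wrist'); p,d=read_camera('wrist');W=world('wrist',d,cm)
m=(p.max(-1)<80)&(abs(W[...,2]-.16)<.006)&(np.hypot(W[...,0]-.597,W[...,1]+.075)<.045)
q=W[m]; print(m.sum(),np.percentile(q,[1,50,99],axis=0).round(4),q.mean(0))
go([.460,-.369,.31],tool(-.285,0))
cv2.imwrite('pics/w3.png',p[:,:,::-1])"
```

```text
2120 [[ 0.5756 -0.0967  0.1559]
 [ 0.5961 -0.0763  0.1609]
 [ 0.6174 -0.0562  0.1626]] [ 0.59612988 -0.07640015  0.16086478]
shift mm [-139.4 -281.7   -8.5] turn [ 0.31  0.61 -4.51]
```

View pics/w3.png

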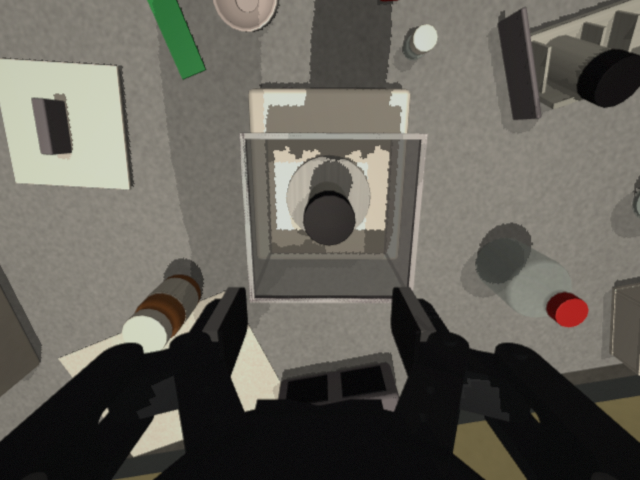

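The canister stands upright on the pan at (0.596,−0.076), with its top at z 0.161. The whole rim is in view at (243–425, 135–300), and the cover's handle is at (53,125).

```bash
python3 -c "
from h import *
cm=camera_model('wrist'); p,d=read_camera('wrist');W=world('wrist',d,cm)
u,v=np.meshgrid(range(640),range(480))
m=(abs(W[...,2]-.178)<.006)&(u>235)&(u<432)&(v>125)&(v<306)&(d>0)
q=W[m]; print(m.sum(),np.median(q[:,2]),cv2.minAreaRect((q[:,:2]*1000).astype(np.float32)))
m=(abs(W[...,2]-.045)<.006)&(u<140)&(v<200)&(d>0)
q=W[m]; print(m.sum(),np.median(q[:,2]),cv2.minAreaRect((q[:,:2]*1000).astype(np.float32)))
m=(abs(W[...,2]-.011)<.004)&(u<150)&(v<200)&(p.min(-1)>120)
q=W[m]; print(m.sum(),np.median(q[:,2]),cv2.minAreaRect((q[:,:2]*1000).astype(np.float32)))
"
```

```text
4388 0.17871645405898073 ((596.1451416015625, -74.56362915039062), (138.6503143310547, 137.87501525878906), 78.2040786743164)
902 0.0452927404847415 ((458.09088134765625, -367.9961242675781), (15.386604309082031, 59.56947708129883), 74.25662994384766)
12608 0.01174534634722962 ((458.0966796875, -368.6580505371094), (143.98922729492188, 142.16482543945312), 74.87940216064453)
```

Request:
arm_command(
  plan="0.75 -25 -50 0 0 0 -1; 0.75 -50 -105 -2 0 0.2 -2; 0.75 -80 -160 -4 0.2 0.4 -3; 0.75 -110 -220 -6 0.3 0.5 -4; 0.75 -139 -282 -8 0.3 0.6 -4.5",
)

```text
t: 13.72
position: [0.4608, -0.359, 0.3017]
orientation: [-0.444, -3.098, -0.006]
force: [0.5, 0.2, 0.6]
finger_gap: 0.0636
finger_force: 0.0
```

Request:
arm_command(
  plan="0.75 0 0 0 0 0 0; 0.75 0 0 0 0 0 0",
)

```text
t: 13.98
position: [0.4619, -0.3573, 0.3018]
orientation: [-0.445, -3.098, -0.007]
force: [-0.7, -0.1, 0.2]
finger_gap: 0.0644
finger_force: 0.0
```

```bash
python3 -c "
from h import *
cm=camera_model('wrist'); p,d=read_camera('wrist');W=world('wrist',d,cm)
near=np.hypot(W[...,0]-.46,W[...,1]+.369)<.13
m=(abs(W[...,2]-.045)<.006)&near
q=W[m]; print(m.sum(),np.median(q[:,2]),cv2.minAreaRect((q[:,:2]*1000).astype(np.float32)))
m=(abs(W[...,2]-.011)<.004)&near&(p.min(-1)>120)
q=W[m]; print(m.sum(),np.median(q[:,2]),cv2.minAreaRect((q[:,:2]*1000).astype(np.float32)))
go([.460,-.369,.04],tool(-.285,0)); weigh(3)
"
```

```text
642 0.04587302732949907 ((457.84857177734375, -368.8552551269531), (13.686736106872559, 60.104827880859375), 73.52261352539062)
11345 0.011984203666274154 ((458.44537353515625, -368.85009765625), (141.96224975585938, 141.3748779296875), 75.01355743408203)
shift mm [  -2.4  -12.2 -262.1] turn [-0.33 -0.63 -0.07]
F,M,tau [-8.9000e-02 -3.3800e-01  2.2100e-01 -1.2000e-02  1.8000e-02  8.0000e-03
 -4.0199e+01  3.0064e+01  6.7000e-02] sd [0.211 0.11  0.518 0.047 0.02  0.014 0.039 0.008 0.003]
```

Request:
arm_command(
  plan="0.6 -3.6 -11.5 -55 -0.3 -0.6 1.2; 0.6 -3.6 -11.5 -110 -0.3 -0.6 1.2; 0.6 -3.6 -11.5 -165 -0.3 -0.6 1.2; 0.6 -3.6 -11.5 -200 -0.3 -0.6 1.2; 0.6 -3.6 -11.5 -230 -0.3 -0.6 1.2",
)

```text
t: 14.8
position: [0.4589, -0.3677, 0.071]
orientation: [-0.409, -3.114, 0.0]
force: [-0.6, 0.1, 0.4]
finger_gap: 0.0511
finger_force: 0.0
```

Request:
arm_command(
  plan="0.6 0 0 0 0 0 0; 0.6 0 0 0 0 0 0",
)

```text
t: 15.05
position: [0.4598, -0.3695, 0.0739]
orientation: [0.411, 3.113, -0.003]
force: [0.1, -0.6, -0.6]
finger_gap: 0.0513
finger_force: 0.0
```

```bash
python3 -c "
from h import *
go([.4583,-.3688,.034],tool(-.265,0))"
```

```text
shift mm [ -1.5   0.7 -39.9] turn [ 0.13  0.08 -0.16]
```

Request:
arm_command(
  plan="0.6 -1.5 0.7 -15 0.1 0 0; 0.6 -1.5 0.7 -28 0.1 0 0; 0.6 -1.5 0.7 -38 0.1 0 0; 0.6 -1.5 0.7 -38.5 0.1 0 0; 0.6 -1.5 0.7 -38.5 0.1 0 0",
)

```text
t: 15.68
position: [0.4572, -0.3688, 0.0341]
orientation: [-0.413, -3.114, -0.001]
force: [0.0, 0.1, 0.1]
finger_gap: 0.0516
finger_force: 0.0
```

Request:
arm_command(
  plan="0.05 0 0 0 0 0 0; 0.05 0 0 0 0 0 0; 0.05 0 0 0 0 0 0; 0.05 0 0 0 0 0 0; 0.05 0 0 0 0 0 0",
  squeeze=60,
)

```text
t: 16.3
position: [0.4575, -0.369, 0.0347]
orientation: [0.413, 3.114, 0.0]
force: [-0.7, 0.3, 4.6]
finger_gap: 0.0128
finger_force: 61.4
```

Request:
arm_command(
  plan="0.05 0 0 0 0 0 0; 0.05 0 0 5 0 0 0; 0.05 0 0 15 0 0 0; 0.05 0 0 30 0 0 0; 0.05 0 0 30 0 0 0",
)

```text
t: 16.92
position: [0.4583, -0.3699, 0.066]
orientation: [0.412, 3.112, -0.002]
force: [-0.2, 0.2, -1.5]
finger_gap: 0.0127
finger_force: 60.8
```

```bash
python3 -c "
from h import *
weigh(3); print(observe()['position'],observe()['finger_gap'])
go([.5961,-.0746,.31],tool(-.206,0))"
```

```text
F,M,tau [ 2.1200e-01 -1.2500e-01 -1.6990e+00 -2.0000e-02  6.0000e-03 -3.7000e-02
 -4.5521e+01  2.5353e+01 -2.8000e-02] sd [0.501 0.303 0.449 0.046 0.022 0.035 0.033 0.055 0.025]
[ 0.45709993 -0.36865923  0.064206  ] 0.013354004597677422
shift mm [139.  294.1 245.8] turn [-0.04  0.    3.3 ]
```

Request:
arm_command(
  plan="0.05 2 3 40 0 0 0; 0.05 5 10 90 0 0 0; 0.05 15 30 140 0 0 0.5; 0.05 30 60 185 0 0 1; 0.05 50 105 215 0 0 1.5",
)

```text
t: 17.7
position: [0.5079, -0.2639, 0.2813]
orientation: [0.374, 3.117, -0.001]
force: [1.5, -0.2, -2.0]
finger_gap: 0.0129
finger_force: 60.7
```

```bash
python3 -c "
from h import *
go([.5955,-.0747,.26],tool(-.206,0))"
```

```text
shift mm [ 87.6 189.2 -21.3] turn [0.05 0.13 1.9 ]
```

Request:
arm_command(
  plan="0.05 20 45 0 0 0 0.5; 0.05 40 90 0 0 0 1; 0.05 60 135 -5 0 0 1.5; 0.05 78 170 -10 0 0 1.9; 0.05 87.6 189.2 -18 0 0.1 1.9",
)

```text
t: 18.32
position: [0.5951, -0.0728, 0.2604]
orientation: [-0.317, -3.123, -0.001]
force: [0.4, -0.2, -1.9]
finger_gap: 0.013
finger_force: 60.6
```

Request:
arm_command(
  plan="0.05 0 0 0 0 0 0; 0.05 0 0 0 0 0 0",
)

```text
t: 18.58
position: [0.5943, -0.0754, 0.2608]
orientation: [-0.321, -3.122, 0.0]
force: [-0.3, 0.6, -2.9]
finger_gap: 0.0127
finger_force: 60.6
```

```bash
python3 -c "
from h import *
go([.5955,-.0747,.225],tool(-.206,0)); print(observe()['position'])
Wf=[]
for nme in ['wrist','top']:
  cm=camera_model(nme); p,d=read_camera(nme);W=world(nme,d,cm); np.savez('c_'+nme+'.npz',p=p,W=W)
  m=(abs(W[...,2]-(observe()['position'][2]-.024))<.007)&(np.hypot(W[...,0]-.596,W[...,1]+.075)<.115)&(p.min(-1)>110)
  q=W[m]; print(nme,m.sum(),np.median(q[:,2]),cv2.minAreaRect((q[:,:2]*1000).astype(np.float32)))
  if m.sum()>100:
    A=np.c_[q[:,:2],np.ones(len(q))]; print('plane',np.linalg.lstsq(A,q[:,2],rcond=None)[0])
  cv2.imwrite('pics/c_'+nme+'.png',p[:,:,::-1])
p,d=read_camera('side'); a=p[190:370,290:470,::-1]; b=cv2.imread('pics/c_wrist.png')
cv2.imwrite('pics/c.png',np.hstack([cv2.resize(a,(400,400)),cv2.resize(b,(400,400))]))
"
```

```text
shift mm [  1.2   0.7 -35.8] turn [-0.01 -0.16 -0.05]
[ 0.59427221 -0.07538465  0.2607758 ]
wrist 22037 0.23812713681553227 ((591.9442749023438, -74.59098052978516), (142.63917541503906, 136.2584686279297), 78.2355728149414)
plane [-0.00215925  0.00049291  0.23940704]
top 353 0.2376346061351585 ((607.71826171875, -25.41736602783203), (42.09519958496094, 142.8220977783203), 76.08304595947266)
plane [0.01148277 0.00393503 0.23057132]
```

View pics/c.png

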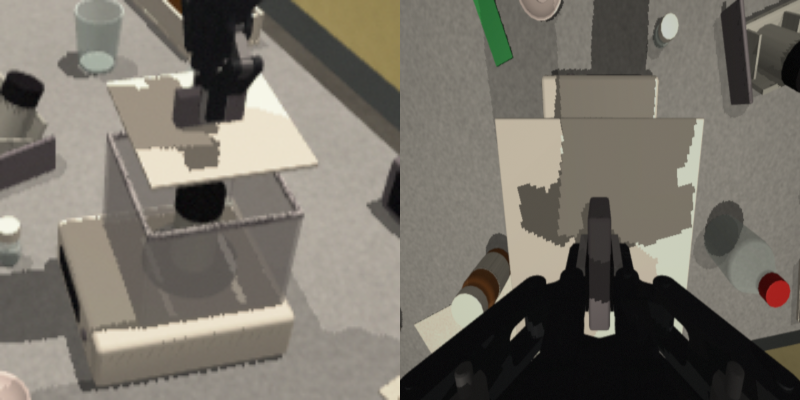

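The side crop shows the cover hanging level over the shield. The wrist view gives it the rim's angle (78.2°) and puts it about 1 mm off centre.

Request:
arm_command(
  plan="0.05 1.2 0.6 -10 0 -0.1 0; 0.05 1.2 0.6 -22 0 -0.1 0; 0.05 1.2 0.6 -34 0 -0.1 0; 0.05 1.2 0.6 -40 0 -0.1 0; 0.05 1.2 0.6 -40 0 -0.1 0",
)

```text
t: 19.35
position: [0.5954, -0.0738, 0.2201]
orientation: [-0.32, -3.123, -0.001]
force: [-0.4, -0.1, -1.7]
finger_gap: 0.0128
finger_force: 60.6
```

Request:
arm_command(
  plan="0.05 0 0 0 0 0 0; 0.05 0 0 0 0 0 0",
)

```text
t: 19.6
position: [0.5964, -0.074, 0.2218]
orientation: [0.32, 3.124, 0.001]
force: [-0.0, 0.7, -1.5]
finger_gap: 0.013
finger_force: 60.6
```

```bash
python3 -c "
from h import *
go([.5955,-.0748,.2065],tool(-.206,0)); print(observe()['force'])"
```

```text
shift mm [ -0.9  -0.8 -15.3] turn [-0.03  0.07 -0.11]
[-0.01722061  0.66886248 -1.48711883]
```

Request:
arm_command(
  plan="0.05 -0.9 -0.8 -4 0 0 0; 0.05 -0.9 -0.8 -8 0 0 0; 0.05 -0.9 -0.8 -11 0 0 0; 0.05 -0.9 -0.8 -13 0 0 0; 0.05 -0.9 -0.8 -13 0 0 0",
)

```text
t: 20.23
position: [0.5949, -0.0747, 0.2078]
orientation: [-0.32, -3.125, -0.001]
force: [0.0, 1.1, -2.2]
finger_gap: 0.0131
finger_force: 60.6
```

Request:
arm_command(
  plan="0.05 0 0 -1 0 0 0; 0.05 0 0 -1.5 0 0 0; 0.05 0 0 -1.5 0 0 0",
)

```text
t: 20.6
position: [0.5951, -0.0747, 0.2068]
orientation: [0.32, 3.125, 0.001]
force: [-0.1, 0.1, -1.9]
finger_gap: 0.0127
finger_force: 60.7
```

Request:
arm_command(
  plan="0.05 0 0 -0.5 0 0 0; 0.05 0 0 -1 0 0 0; 0.05 0 0 -1 0 0 0",
)

```text
t: 20.98
position: [0.5952, -0.0747, 0.2067]
orientation: [0.32, 3.125, 0.001]
force: [-2.9, 0.8, 5.4]
finger_gap: 0.0133
finger_force: 61.6
```

Request:
arm_command(
  plan="0.2 0 0 0.5 0 0 0; 0.4 0 0 0.5 0 0 0; 0.6 0 0 0.5 0 0 0; 0.6 0 0 0.5 0 0 0; 0.6 0 0 1 0 0 0",
)

```text
t: 21.6
position: [0.595, -0.0747, 0.2065]
orientation: [-0.32, -3.125, -0.001]
force: [-0.6, -0.5, -0.1]
finger_gap: 0.0516
finger_force: 0.0
```

Request:
arm_command(
  plan="0.6 0 0 10 0 0 0; 0.6 0 0 40 0 0 0; 0.6 0 0 80 0 0 0; 0.6 0 0 120 0 0 0; 0.6 0 0 130 0 0 0",
)

```text
t: 22.22
position: [0.5967, -0.0751, 0.341]
orientation: [0.319, 3.118, -0.0]
force: [-0.8, 0.7, -0.8]
finger_gap: 0.0514
finger_force: 0.0
```

```bash
python3 -c "
from h import *
cm=camera_model('wrist'); p,d=read_camera('wrist');W=world('wrist',d,cm)
m=(abs(W[...,2]-.183)<.007)&(np.hypot(W[...,0]-.596,W[...,1]+.075)<.115)&(p.min(-1)>90)
q=W[m]; print(m.sum(),np.median(q[:,2]),cv2.minAreaRect((q[:,:2]*1000).astype(np.float32)))
A=np.c_[q[:,:2],np.ones(len(q))]; print('plane',np.linalg.lstsq(A,q[:,2],rcond=None)[0])
m=(abs(W[...,2]-.217)<.007)&(np.hypot(W[...,0]-.596,W[...,1]+.075)<.05); q=W[m]; print('handle',m.sum(),cv2.minAreaRect((q[:,:2]*1000).astype(np.float32)))
b=p[:,:,::-1]; p,d=read_camera('side'); a=p[170:370,210:470,::-1]
cv2.imwrite('pics/f.png',np.hstack([cv2.resize(a,(400,400)),cv2.resize(b,(400,400))]))
print(observe()['position'],observe()['joint_vel'])
"
```

```text
24419 0.18401516322141234 ((595.66015625, -74.54606628417969), (142.452880859375, 141.04457092285156), 78.3194808959961)
plane [0.00105186 0.0004091  0.18341849]
handle 1373 ((595.538818359375, -74.6976547241211), (13.367115020751953, 59.82783508300781), 78.63299560546875)
[ 0.59582884 -0.07486158  0.33841557] [ 1.14284136e-03  2.17596370e-02 -5.85389671e-02 -1.51079807e-02
  4.84224665e-05 -5.51448527e-04]
```

View pics/f.png

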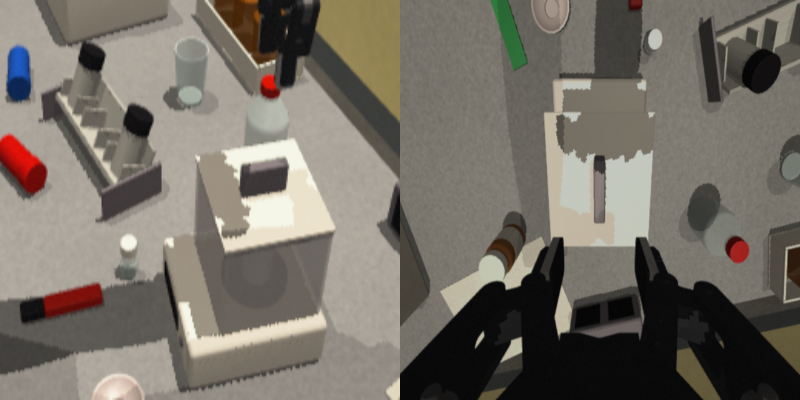

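The side crop shows the cover seated and both empties in their pockets. The canister is hard to make out through the tinted wall, so I'll check it.

```bash
python3 -c "
from h import *
p,d=read_camera('side');a=p[230:370,310:440,::-1]
g=cv2.createCLAHE(4,(4,4)).apply(cv2.cvtColor(np.ascontiguousarray(a),cv2.COLOR_BGR2GRAY))
cv2.imwrite('pics/g.png',np.hstack([cv2.resize(np.ascontiguousarray(a),(390,420),interpolation=2),cv2.cvtColor(cv2.resize(g,(390,420)),8)]))
z=np.load('c_top.npz'); print(observe()['force'])
"
```

```text
[-0.35545162  0.53944049 -0.34929113]
```

View pics/g.png

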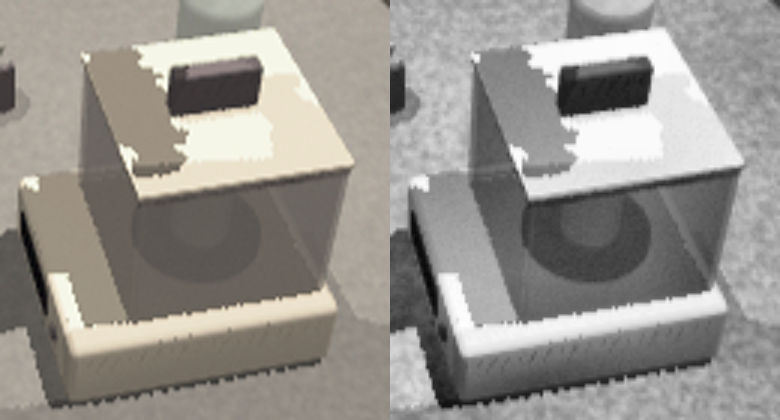

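The enhanced crop shows the canister standing upright in the middle of the pan, at (595,225), under the level cover.

```bash
python3 -c "
from h import *
print(hand_in())"
```

```text
the job is handed in; nothing more can be done
None
```

I handed the job in: the full canister (the middle one, reading about 3.0 N) stands upright on the pan under the level, fully seated cover. The one empty I lifted is back in its pocket, and I never needed to lift the third; the hand-in gave no verdict.

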